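# Reverse the ratchet and back off the shaker's clamp nut

## Robot

A 6-joint arm with a two-finger parallel gripper is mounted at the origin on the work surface. World frame = base frame: x ahead of the robot, y to its left, z up, the work surface at z = 0. Lengths are in m, angles in rad, forces in N, time in s.
With the tool pointing down it reaches from about 0.35 to 0.725 m from the base axis. Payload 6 kg.
Tool frame: the origin (TCP) lies midway between the tips of the shut fingers; the grasp point (between the pads) lies 19 mm behind it; z points along the fingers, x is the direction in which the jaws open and shut, and the axes are right-handed (so a half turn about z gives the same grasp; the last joint's range is limited). The gripper opens to 85 mm and grips with 20 to 120 N. Pads are 22 mm wide; open, the fingers measure 114 mm over their backs; the gripper's body (76 mm by 85 mm) begins 54 mm behind the grasp point. The pads swing forward as they close: fully open they stand 13 mm farther back than shut.
Start: joints at [1.46, 0.04, 0.085, 0, -1.615, -0.334], TCP at [0.258, 0.542, 0.231] pointing down, gripper open.
Joint ranges: [-2.56, 2.56], [-1.29, 2.01], [-1.08, 1.49], [-3.29, 1.98], [-2.81, -0.18], [-2.99, 2.99]. Speed limits (rad/s): [2.57, 2.57, 3.01, 3.14, 3.14, 3.14].

## Interface

Orientations are given as a unit quaternion [x, y, z, w].
In Python, from rig import arm gives the robot as it stands. Calls block until the motion is done:
- arm.goto(position, orientation): joint-space move of the TCP to a pose.
- arm.move_linear(position, orientation=None, speed=0.15): straight line of the TCP; orientation=None keeps the orientation; speed is the mean speed in m/s.
- arm.goto_joints(angles): joint-space move.
- arm.move_gripper(opening, grasp_force=None): finger opening in m; grasp_force is the grip in N (None keeps the last); returns when the fingers have stopped.
- arm.hold(seconds).
- arm.ik(position, orientation): joint angles nearest the present ones, or None.
- arm.get_obs(): the state.
- arm.get_image(name): name is "scene" or "top" or "wrist"; returns the picture (384x512x3 uint8, blue, green, red); there is no depth.
- arm.calibration(name): a dict with "K" (3x3 intrinsics, pixels), "rvec" (rotation vector, rad) and "tvec" (3), from world to camera coordinates, as OpenCV has them. Camera axes: x right, y down, z forward; pixel columns grow to the right and rows downward; lengths in m; the calibration is good to about 2 mm. A picture is of the moment at which its call begins: read the wrist's pose just before it. calibration takes no time and is no camera call; for the wrist camera it gives the pose at the moment of the call.
A pose or a line that the arm cannot do raises arm.MotionError and nothing moves.
- arm.finish_job(): hands the job in, once; it reports no verdict.
The state is a dict: "clock": time; "qpos": joint angles; "joint_vel": joint speeds; "joint_efforts": joint torques, N m; "position": TCP position; "tool_rot": TCP orientation; "wrist_force": force on the tool from outside, world axes, zero at the start; "ft_torque": the same for the moment, N m; "opening": finger opening in m.
Only numpy, scipy, OpenCV 4.12 (cv2) and the standard library are available. Lean on these libraries where they do the work, as an engineer would, in place of code of your own. Each camera call takes 0.05 s, during which the arm holds its last target.

## Task

The tube rack on the bench shaker has to be released. On the ratchet that sits on its clamp nut, gently push the direction lever fully over to its other side (loosening) without forcing it, then swing the ratchet's handle counterclockwise (seen from above) until the nut has backed off to its stop. Then swing the handle back clockwise to where it was parked, leave the nut loosened and the lever on loosening, let go, and do not disturb the things standing around or tighten the nut.

Things in the scene. Friction and masses are not known exactly. Their poses are not given: they have to be found in the camera images.
- nut_axis (a point): Point fixed to the shaker, on the upright axis about which nut and ratchet turn, 164 mm above the table, level with the middle of the ratchet's handle. The captive ratchet sits on the nut: steel head 43 mm wide, 152 to 176 mm above the table, reaching 50 mm from the axis towards the handle, then a shank 18 mm wide, then the grip. The axis's place and the yaw vary.
- shaker: Fixed bench shaker, block 250 mm square, aluminium platform 270 mm square, 85 mm high. Origin on the table under the nut; platform centre 20 mm from it along -x. On the platform's -x (robot) side a pink tube rack 70 x 220 mm, top 130 mm, tube caps to 141 mm above the table, held by a steel strap (top 138 mm) under the nut. At handle angle 0 the handle points 0.95 rad clockwise from its x axis.
- grip (a point): Black grip of the ratchet's handle, 75 mm long, 20 wide, 18 thick, level. Origin at its centre, 132.5 mm from the nut's axis, 164 mm above the table; x points along the handle away from the nut, z up. Platform or table 79 mm or more below; nothing in its way. It swings only about the nut's axis; push it or straddle it from above. More than 40 N on it damages the clamp.
- lever_tab (a point): Upright dark steel tab at the end of the direction lever on top of the ratchet: 12 mm along the lever, 9 thick, 22 tall, 181 to 203 mm above the table; origin at its centre. x along the lever away from its pivot, y across (the way it is pushed), z up. The steel below it tops out at 181 mm (lever arm) and 172 to 176 mm. Friction holds it (8 N to move), the stops are hard; more than 18 N breaks it.
- lever (a joint): Direction lever, rad, -0.26 to 0.26, positive counterclockwise from above, 0 in line with the handle. Pivot upright, 32 mm from the nut's axis along the handle; tab centre 30 mm from the pivot, so it travels 15 mm. Starts on the negative side (handle tightens, free-wheels counterclockwise). Wanted: home at the positive stop, within 0.025 (handle loosens, free-wheels clockwise).
- ratchet (a joint): Handle angle, rad, from 0 at its hard park stop (a post, clockwise end) to 2.1, growing counterclockwise from above. Starts between 0 and 0.3; back at the park means below 0.5. Takes 1.3 N m (10 N at the grip) free-wheeling, 1.9 N m driving the nut (14 N at the grip's centre). It clicks every 0.52 rad, so it may swing that far before it takes the nut along.
- hexnut (a joint): Nut angle, rad, growing as it is loosened (counterclockwise from above); starts between 0 and 0.1, stop at 1.0, where a small arm under the nut meets a pin: from there the push at the grip climbs above 16 N within 0.2 rad of handle while the nut stays. Loosened means above 0.85; below -0.06 counts as tightened.
- reagent: Bystander: bottle 60 mm across, 130 mm tall, loose on the table; origin at its foot.
- beaker: Bystander: glass beaker 70 mm across, 90 mm tall, loose on the table; origin at its foot.
- small_rack: Bystander: green tube rack 70 x 100 mm, 50 mm tall (caps to 61 mm), loose on the table; origin under its centre.

How it is judged:
On the way, in this order (a step that is already met when the one before it is completed fails the run):
1. the direction lever is fully over at the loosening side, before the nut is turned (value of joint lever above 0.235 rad and value of joint hexnut below 0.25 rad), for 0.2 s.
2. the nut is backed off to its stop by the handle (value of joint hexnut above 0.85 rad), for 0.2 s.
At the end, for the whole second after the job is handed in: The nut is loosened (more than 0.85 rad), the lever is still on the loosening side (above 0.2 rad), and the handle is back at its park side (below 0.5 rad) and at rest (value of joint hexnut above 0.85 rad and value of joint lever above 0.2 rad and value of joint ratchet below 0.5 rad and velocity of joint ratchet between -0.05 and 0.05 rad/s); the robot touches nothing.
It fails at once if the direction lever is forced (more than 18 N on its tab) (contact force between the arm and lever above 18 N).
It fails at once if the direction lever is forced (more than 18 N on its tab) (contact force between the fingers and lever above 18 N).
It fails at once if the handle is forced (more than 40 N) (contact force between the fingers and ratchet above 40 N).
It fails at once if the nut is tightened (value of joint hexnut below -0.06 rad).
It fails at once if a bystander is disturbed (distance of any of reagent, beaker, small_rack from where it was at the start of the episode above 0.02 m).
It also fails if it takes over 72 s, if anything falls off the work surface, if the arm or the gripper's body presses on something with over 40 N, if the wrist force passes 120 N, or if a joint passes its speed limit or range.

## Working session

There is one attempt and no reset: what is moved stays moved. The work goes in short steps, each a Python script; the robot and the scene stay as the last script left them, time stands still between calls to the robot, and variables do not carry over. Pictures are saved under pics/ and viewed, and the job is handed in when it is done.

```bash
ls; mkdir -p pics
python3 - <<'E'
from rig import arm
import cv2,numpy as np
for n in("scene","top","wrist"):
    c=arm.calibration(n); im=arm.get_image(n); cv2.imwrite(f"pics/{n}0.png",im); print(n,c)
o=arm.get_obs();print(o)
E
```

```text
pics
scene {'K': array([[409.20252369,   0.        , 255.05167682],
       [  0.        , 409.20252369, 193.24517083],
       [  0.        ,   0.        ,   1.        ]]), 'rvec': array([ 2.3234633 ,  0.65059737, -0.25271198]), 'tvec': array([-0.44555184, -0.09924678,  1.38783087])}
top {'K': array([[467.9568694 ,   0.        , 250.7087438 ],
       [  0.        , 467.9568694 , 193.79581068],
       [  0.        ,   0.        ,   1.        ]]), 'rvec': array([ 2.1486029 , -2.10485438,  0.19205112]), 'tvec': array([0.01473938, 0.55152803, 1.25477449])}
wrist {'K': array([[278.60068107,   0.        , 252.063158  ],
       [  0.        , 278.60068107, 189.97502038],
       [  0.        ,   0.        ,   1.        ]]), 'rvec': array([-1.5807317 ,  2.50261757,  0.37168496]), 'tvec': array([ 0.60054575, -0.036241  ,  0.37828888])}
{'clock': 0.15, 'qpos': array([ 1.45966760e+00,  4.06623720e-02,  8.40292578e-02, -3.23172236e-04,
       -1.61549723e+00, -3.33681652e-01]), 'joint_vel': array([ 0.00114853, -0.0010217 ,  0.00236622,  0.00268184, -0.00151323,
       -0.00091262]), 'joint_efforts': array([-1.78104758e-03, -3.68621135e+01,  3.47686458e+01,  6.93611652e+00,
       -4.50106716e-03, -8.12780030e-07]), 'position': array([0.25802129, 0.54140311, 0.23051133]), 'tool_rot': array([-5.33725518e-01,  8.45657496e-01, -4.20338998e-04, -5.42472820e-04]), 'wrist_force': array([ 0.10411873, -0.20576126,  0.06231877]), 'ft_torque': array([-0.01189819,  0.02979788,  0.01634642]), 'opening': 0.08543125305768438}
```

View pics/top0.png

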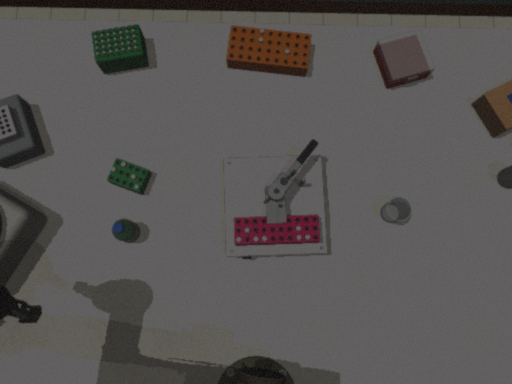

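View pics/scene0.png

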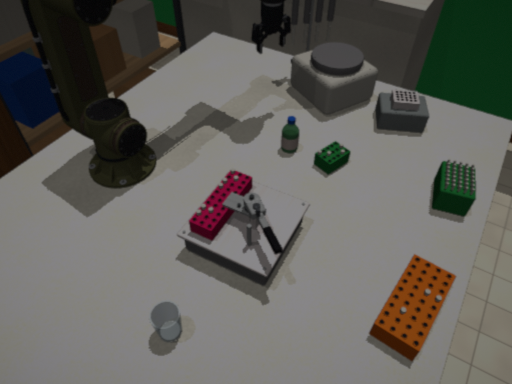

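Run:
```python
import cv2
im=cv2.imread("pics/top0.png")[90:240,190:360]
cv2.imwrite("pics/top0z.png",cv2.resize(im,None,fx=4,fy=4,interpolation=cv2.INTER_CUBIC)[:600,:800])
```

```text
(no output)
```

View pics/top0z.png

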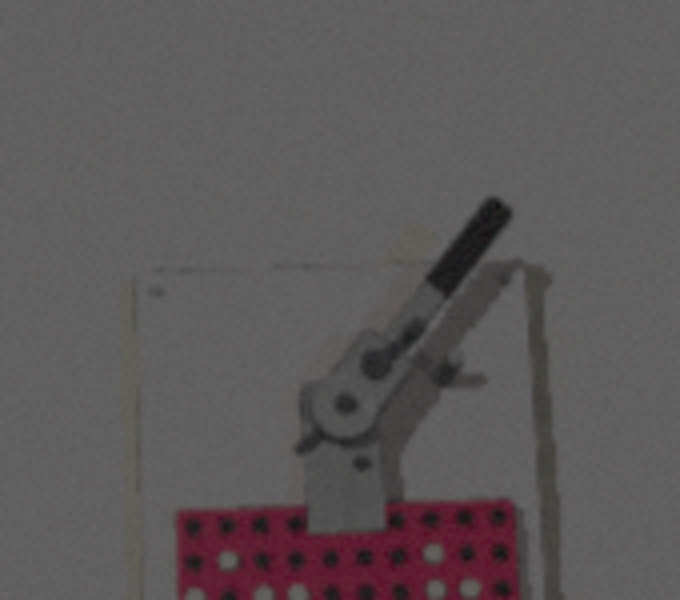

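The top view shows the nut axis near pixel (276,190), the grip from (299,161) to (315,141), and the lever tab near (293,172). The handle points forward and right. I'll turn these into positions, then look closer with the wrist camera.

```bash
cat > h.py <<'E'
from rig import arm
import cv2,numpy as np
from scipy.spatial.transform import Rotation as R
def ray(cal,px,z):
    Rm=cv2.Rodrigues(cal["rvec"])[0]; t=np.asarray(cal["tvec"]).ravel()
    C=-Rm.T@t
    u=cv2.undistortPoints(np.array([[px]],float),cal["K"],None)[0,0]
    d=Rm.T@np.array([u[0],u[1],1.]); return C+d*(z-C[2])/d[2]
def proj(cal,P):
    return cv2.projectPoints(np.asarray(P,float).reshape(-1,3),cal["rvec"],cal["tvec"],cal["K"],None)[0][:,0]
def down(yaw):  # tool x axis at world angle yaw, z down
    x=np.array([np.cos(yaw),np.sin(yaw),0]);z=np.array([0,0,-1.]);y=np.cross(z,x)
    return R.from_matrix(np.c_[x,y,z]).as_quat()
E
python3 - <<'E'
from h import *
c=arm.calibration("top")
n=ray(c,(276.25,190.5),.18);g=ray(c,(307,151.2),.173);t=ray(c,(293,172.5),.203)
print(n,g,t,np.arctan2(*(g-n)[1::-1]),np.linalg.norm((g-n)[:2]))
for nm,p in dict(reag=(125,230),beaker=(397,211),rack=(130,176)).items(): print(nm,ray(c,p,.05))
w=arm.calibration("wrist");Rm=cv2.Rodrigues(w["rvec"])[0];C=-Rm.T@w["tvec"];print("wcam",C,Rm[2]); 
o=arm.get_obs();T=R.from_quat(o["tool_rot"]).as_matrix();print(T.T@(C-o["position"]),T.T@Rm.T)
print(T)
E
```

```text
[ 0.53710764 -0.03809033  0.18      ] [ 0.64261593 -0.11619071  0.173     ] [ 0.57894409 -0.07785469  0.203     ] -0.6372187655385624 0.1312694567403535
reag [0.44283098 0.36935236 0.05      ]
beaker [ 0.51103893 -0.38011776  0.05      ]
rack [0.59481529 0.36574863 0.05      ]
wcam [0.3263063  0.51026094 0.37194931] [-0.26335909  0.12438573 -0.95664527]
[-0.00107604 -0.07505907 -0.14142968] [[ 9.99999481e-01  9.81909593e-04 -2.73189098e-04]
 [-8.59700257e-04  9.56607032e-01  2.91379900e-01]
 [ 5.47443332e-04 -2.91379514e-01  9.56607380e-01]]
[[-4.30273555e-01 -9.02698426e-01 -4.68801114e-04]
 [-9.02697514e-01  4.30273790e-01 -1.28998882e-03]
 [ 1.36618371e-03 -1.31862476e-04 -9.99999058e-01]]
```

Run:
```python
from h import *
for yaw in (0.93,-2.21,-0.4,2.7,-.64):
    print(yaw,[None if (q:=arm.ik(p,down(yaw))) is None else q.round(2) for p in ([.585,-.08,.31],[.64,-.116,.16],[.585,.085,.16],[.585,.085,.3])])
p=[.585,-.08,.30]
arm.goto(p,down(-2.21))
o=arm.get_obs();c=arm.calibration("wrist");im=arm.get_image("wrist");cv2.imwrite("pics/w1.png",im)
np.savez("w1.npz",**c);print(o["clock"],o["position"],o["wrist_force"])
```

```text
0.93 [array([ 0.2 ,  0.04,  0.23,  0.  , -1.76, -2.41]), array([ 0.13,  0.18,  0.1 ,  0.  , -1.5 , -2.34]), array([ 0.48,  0.02, -0.06,  0.  , -1.49, -2.69]), array([ 0.48,  0.04,  0.21,  0.  , -1.74, -2.69])]
-2.21 [array([ 0.2 ,  0.04,  0.23,  0.  , -1.76,  0.73]), array([ 0.13,  0.18,  0.1 ,  0.  , -1.5 ,  0.8 ]), array([ 0.48,  0.02, -0.06,  0.  , -1.49,  0.45]), array([ 0.48,  0.04,  0.21,  0.  , -1.74,  0.45])]
-0.4 [array([ 0.2 ,  0.04,  0.23,  0.  , -1.76,  2.54]), array([ 0.13,  0.18,  0.1 ,  0.  , -1.5 ,  2.61]), array([ 0.48,  0.02, -0.06,  0.  , -1.49,  2.26]), array([ 0.48,  0.04,  0.21,  0.  , -1.74,  2.26])]
2.7 [array([ 0.2 ,  0.04,  0.23,  0.  , -1.76, -0.64]), array([ 0.13,  0.18,  0.1 ,  0.  , -1.5 , -0.57]), array([ 0.48,  0.02, -0.06,  0.  , -1.49, -0.92]), array([ 0.48,  0.04,  0.21,  0.  , -1.74, -0.92])]
-0.64 [array([ 0.2 ,  0.04,  0.23,  0.  , -1.76,  2.3 ]), array([ 0.13,  0.18,  0.1 ,  0.  , -1.5 ,  2.37]), array([ 0.48,  0.02, -0.06,  0.  , -1.49,  2.02]), array([ 0.48,  0.04,  0.21,  0.  , -1.74,  2.02])]
2.65 [ 0.58508608 -0.07918759  0.29982016] [ 0.19495691  0.12032098 -0.05547427]
```

View pics/w1.png

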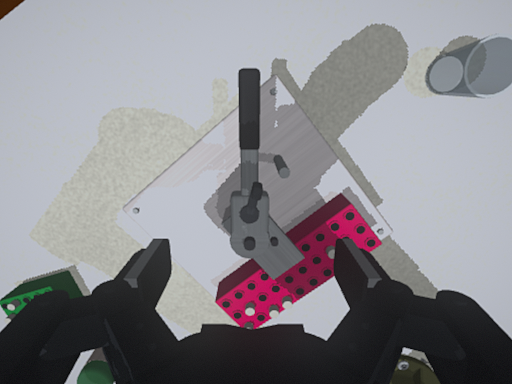

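Run:
```python
from h import *
im=cv2.imread("pics/w1.png")[55:265,190:330]
z=cv2.resize(im,None,fx=4,fy=4,interpolation=cv2.INTER_CUBIC);print(z.shape)
z=cv2.convertScaleAbs(z,alpha=1.6,beta=10)
cv2.imwrite("pics/w1a.png",z[:420]);cv2.imwrite("pics/w1b.png",z[360:])
```

```text
(840, 560, 3)
```

View pics/w1a.png

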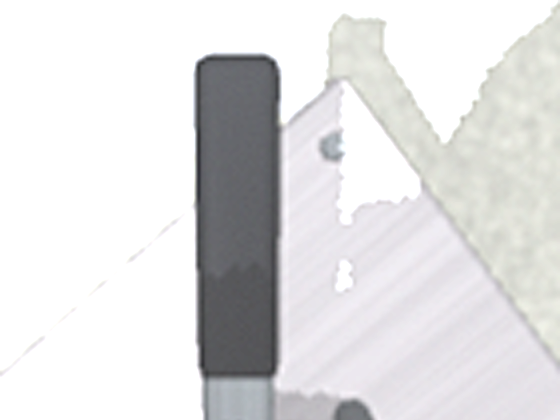

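View pics/w1b.png

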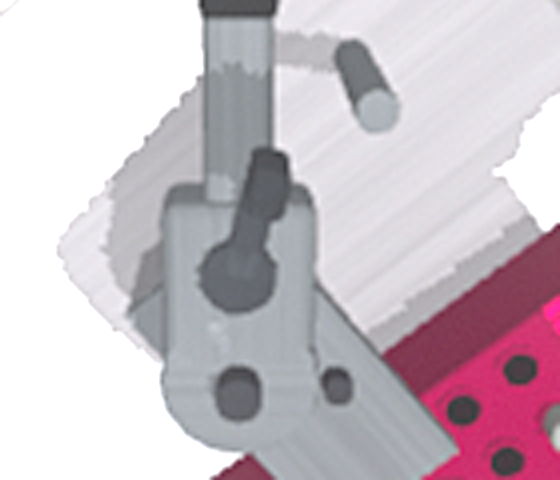

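```bash
cat >> h.py <<'E'
def model(n,ang,lev):
    h=np.array([np.cos(ang),np.sin(ang)]);piv=n+.032*h
    l=np.array([np.cos(ang+lev),np.sin(ang+lev)]);m=np.array([-l[1],l[0]]);tab=piv+.03*l
    g=n+.1325*h;hm=np.array([-h[1],h[0]])
    gc=[[*(g+a*.0375*h+b*.01*hm),.173] for a,b in((1,1),(1,-1),(-1,-1),(-1,1))]
    tc=[[*(tab+a*.006*l+b*.0045*m),zz] for zz in(.203,.181) for a,b in((1,1),(1,-1),(-1,-1),(-1,1))]
    return g,piv,tab,l,m,gc,tc
E
python3 - <<'E'
from h import *
from scipy.optimize import least_squares
c=dict(np.load("w1.npz"))
f=lambda x,y:(190+(x-1.5)/4,55+(y-1.5)/4)
obs=np.array([f(196,57),f(279,57),f(277,377),f(199,377)])
nut=ray(c,f(238,753),.178); g=ray(c,f(237.5,217),.173)
print("direct",nut,g,np.linalg.norm((g-nut)[:2]),np.arctan2(*(g-nut)[1::-1]))
def res(p):
    return (proj(c,model(p[:2],p[2],0)[5])-obs).ravel()
# order corners: check
p0=[nut[0],nut[1],np.arctan2(*(g-nut)[1::-1])]
r=least_squares(res,p0);print(r.x,r.fun.round(1))
n=r.x[:2]
post=ray(c,f(377,472),.17);d=post[:2]-n;a=r.x[2];print("post hframe z.17",d@[np.cos(a),np.sin(a)],d@[-np.sin(a),np.cos(a)])
im=cv2.imread("pics/w1.png");z=cv2.resize(im,None,fx=4,fy=4)
_,piv,tab,_,_,gc,tc=model(n,a,-.26)
for P,col in((gc,(0,255,0)),(tc[:4],(0,0,255)),(tc[4:],(255,0,0)),([[*n,.176],[*piv,.181]],(0,255,255))):
    for q in proj(c,P): cv2.circle(z,tuple(int(v) for v in q*4+1.5),3,col,-1)
cv2.imwrite("pics/w1o.png",cv2.convertScaleAbs(z,alpha=1.5,beta=10)[480:1060,760:1320])
t=arm.calibration("top");print(proj(t,[[*n,.178],[*model(n,a,0)[0],.173]]), tab)
E
```

```text
direct [ 0.53675457 -0.03800792  0.178     ] [ 0.64498814 -0.11843434  0.173     ] 0.13484403353357785 -0.6390589009554783
[ 0.53716803 -0.03843259 -0.63878478] [-0.9 -2.   0.9 -1.9  0.6  2.4 -0.6  2.3]
post hframe z.17 0.0731369839891918 -0.03464004310096726
[[276.3424546  190.62746145]
 [307.48366234 150.86048228]] [ 0.58153514 -0.08098876]
```

View pics/w1o.png

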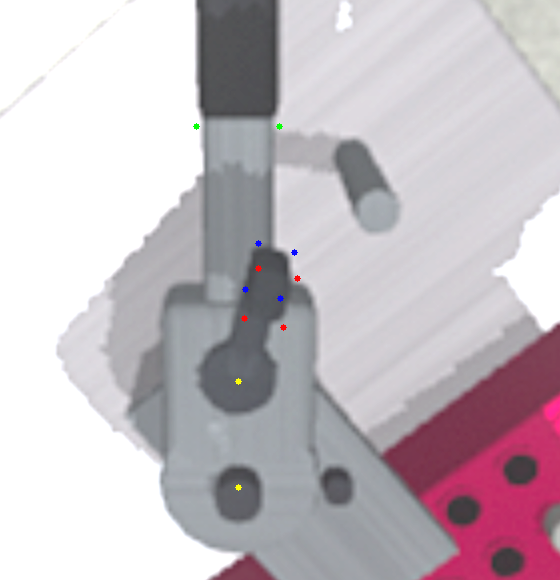

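The model overlay fits: handle angle −0.639 rad, nut axis (0.537, −0.038), and the tab on the clockwise side as described. The post stands about 73 mm out and 35 mm to the clockwise side. I'll shut the fingers, come down on the clockwise side of the tab, and push in small steps while checking the force.

```bash
cat >> h.py <<'E'
N=np.array([.53717,-.03843]);A0=-.6388
def H(x,y,a=A0):
    return N+x*np.array([np.cos(a),np.sin(a)])+y*np.array([-np.sin(a),np.cos(a)])
def fh(o,a=A0):
    f=o["wrist_force"];return np.array([f[0]*np.cos(a)+f[1]*np.sin(a),-f[0]*np.sin(a)+f[1]*np.cos(a),f[2]])
E
python3 - <<'E'
from h import *
q=down(A0-np.pi/2)
arm.move_gripper(0.0,20)
arm.move_linear([*H(.056,-.055),.26],q,speed=.15)
arm.move_linear([*H(.056,-.055),.188],speed=.08)
o=arm.get_obs();print(o["clock"],o["position"],fh(o),o["opening"])
arm.move_linear([*H(.056,-.034),.188],speed=.04)
f0=fh(arm.get_obs());print(f0)
y=-.034
while y<-.022:
    y+=.001;arm.move_linear([*H(.056,y),.188],speed=.02)
    o=arm.get_obs();f=fh(o)-f0;print(round(y,4),f.round(1),round(o["clock"],2))
    if f[1]<-4:break
cv2.imwrite("pics/w2.png",arm.get_image("wrist"))
E
```

```text
5.1 [ 0.54964625 -0.11605278  0.18878414] [-0.0636174   0.43041196 -0.3189132 ] 9.893643670807895e-05
[0.40653513 0.23257111 0.19669371]
-0.033 [-0.8 -1.  -0.9] 6.03
-0.032 [ 0.3 -1.4 -0.2] 6.28
-0.031 [-0.8  0.3 -0.9] 6.53
-0.03 [-0.3 -1.   0.4] 6.78
-0.029 [-0.1 -0.3 -0.2] 7.03
-0.028 [-0.2 -0.   0.1] 7.28
-0.027 [-0.4 -0.7  0.1] 7.53
-0.026 [-0.7 -3.7 -0.5] 7.78
-0.025 [-0.8 -5.7  0.4] 8.03
```

View pics/w2.png

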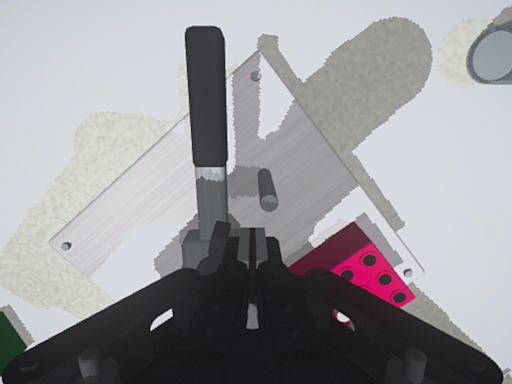

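Run:
```python
from h import *
y=-.025;f0=np.array([.4,.23,.2])
while y<-.0:
    y+=.001 if y<-.0165 else .0005
    arm.move_linear([*H(.056,y),.188],speed=.015)
    o=arm.get_obs();f=fh(o)-f0;p=o["position"][:2]-N
    print(round(y,4),f.round(1),round(float(-p[0]*np.sin(A0)+p[1]*np.cos(A0))*1e3,1),round(o["clock"],2))
    if f[1]<-12.5:break
cv2.imwrite("pics/w3.png",arm.get_image("wrist"))
```

```text
-0.024 [ 1.4 -8.   0.6] -25.6 8.32
-0.023 [ 1.6 -8.4  0.3] -24.8 8.57
-0.022 [ 2.4 -8.2 -0.1] -23.9 8.82
-0.021 [ 3.6 -8.  -0.9] -23.0 9.07
-0.02 [ 4.3 -9.1 -0.2] -22.1 9.32
-0.019 [ 5.2 -9.8 -0.7] -21.2 9.57
-0.018 [ 6.  -9.1 -0.7] -20.2 9.82
-0.017 [ 5.7 -9.1 -1.2] -19.3 10.07
-0.016 [ 7.  -9.6 -2. ] -18.3 10.32
-0.0155 [  6.  -11.3  -2.2] -17.9 10.57
-0.015 [  7.4 -10.8  -0.1] -17.4 10.82
-0.0145 [  7.2 -10.2  -2.3] -17.0 11.07
-0.014 [ 6.9 -9.7 -0.7] -16.5 11.32
-0.0135 [ 7.5 -9.6 -1.7] -15.9 11.57
-0.013 [ 6.6 -8.7 -1.1] -15.4 11.82
-0.0125 [ 7.1 -9.8 -1.3] -14.9 12.07
-0.012 [ 6.9 -9.8 -1. ] -14.4 12.32
-0.0115 [ 7.  -9.  -0.8] -13.8 12.57
-0.011 [ 7.7 -9.6 -1.1] -13.3 12.82
-0.0105 [ 7.4 -9.1 -1.6] -12.8 13.07
-0.01 [ 5.8 -9.1 -0.5] -12.3 13.32
-0.0095 [ 5.6 -9.8 -0.2] -11.8 13.57
-0.009 [  7.1 -10.3  -0.8] -11.7 13.82
-0.0085 [  6.6 -11.9  -0.1] -11.5 14.07
-0.008 [  6.1 -13.   -0.5] -11.4 14.32
```

View pics/w3.png

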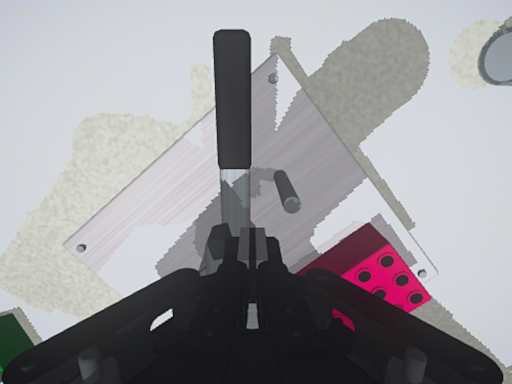

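The tool stalled at −11.4 mm, where the stop was predicted, and the force climbed to about 14 N in total. I'll back off and look.

Run:
```python
from h import *
arm.move_linear([*H(.056,-.012),.188],speed=.02)
arm.move_linear([*H(.056,-.03),.188],speed=.05)
arm.move_linear([*H(.063,-.02),.28],speed=.15)
c=arm.calibration("wrist");im=arm.get_image("wrist");np.savez("w4.npz",**c)
o=arm.get_obs();print(o["clock"],fh(o))
z=cv2.resize(im,None,fx=4,fy=4)
for lev,col in((.26,(0,0,255)),(.2,(255,0,0))):
    _,piv,tab,_,_,gc,tc=model(N,A0,lev)
    for q in proj(c,tc): cv2.circle(z,tuple(int(v) for v in q*4+1.5),3,col,-1)
for q in proj(c,gc+[[*piv,.181],[*N,.176]]): cv2.circle(z,tuple(int(v) for v in q*4+1.5),3,(0,255,0),-1)
q=proj(c,[[*piv,.181]])[0]*4;u,v=int(q[0]),int(q[1])
cv2.imwrite("pics/w4.png",cv2.convertScaleAbs(z,alpha=1.5,beta=10)[max(0,v-350):v+200,max(0,u-300):u+300])
```

```text
16.05 [-0.33921226  0.29842541 -0.02339075]
```

View pics/w4.png

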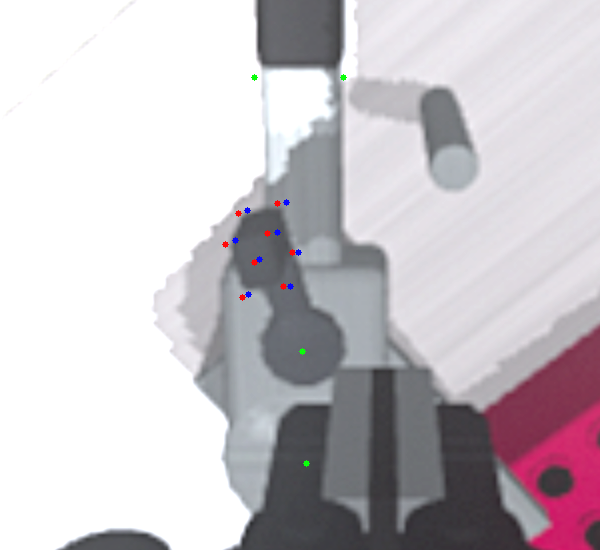

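The lever is over on the counterclockwise side: the tab outline fits the +0.26 model, and the handle hasn't moved. Next I'll straddle the grip from above without pinching it.

Run:
```python
from h import *
q=down(A0-np.pi/2)
arm.move_gripper(.038,20)
arm.move_linear([*H(.1325,0),.25],q,speed=.15)
arm.move_linear([*H(.1325,0),.147],speed=.08)
o=arm.get_obs();print(o["clock"],o["position"],fh(o),o["opening"])
cv2.imwrite("pics/w5.png",arm.get_image("wrist"))
cv2.imwrite("pics/t5.png",cv2.resize(arm.get_image("top")[90:240,190:360],None,fx=4,fy=4))
```

```text
18.6083 [ 0.64386014 -0.11748438  0.14781665] [ 0.19281373  0.31308162 -0.78550227] 0.03809994611693212
```

View pics/w5.png

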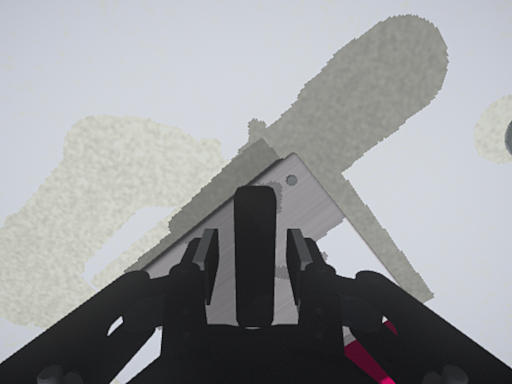

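The grip sits centred between the pads. Starting the swing.

```bash
cat >> h.py <<'E'
def at(a,r=.1325,z=.147): return [*H(r,0,a),z],down(a-np.pi/2)
def angle(o):
    p=o["position"][:2]-N;return float(np.arctan2(p[1],p[0])-A0),float(np.hypot(*p))
E
python3 - <<'E'
from h import *
th=0
while th<1.0:
    th+=.06
    p,q=at(A0+th);arm.move_linear(p,q,speed=.06)
    o=arm.get_obs();a,r=angle(o);f=fh(o,A0+th)
    print(round(th,2),round(a,3),round(r,4),f.round(1),round(o["clock"],2))
    if abs(f[1])>20 or np.abs(f).max()>25:break
E
```

```text
0.06 0.06 0.1326 [-0.2 -0.3 -0.3] 18.99
0.12 0.109 0.1324 [-1.4 -5.1  1.4] 19.27
0.18 0.168 0.1323 [-1.2 -4.8  2.3] 19.56
0.24 0.225 0.1322 [-1.3 -5.6  0.9] 19.84
0.3 0.28 0.132 [-2.5 -8.3  1.9] 20.12
0.36 0.335 0.1319 [ -2.4 -10.6   1.7] 20.41
0.42 0.395 0.1319 [ -3.1 -10.4   2.7] 20.69
0.48 0.455 0.1318 [ -2.9 -10.7   0.4] 20.98
0.54 0.515 0.1317 [ -1.9 -10.8   0.6] 21.26
0.6 0.575 0.1317 [ -3.3 -11.   -0.4] 21.54
0.66 0.635 0.1316 [ -2.  -10.2   0.2] 21.82
0.72 0.696 0.1316 [ -3.2 -10.2   0.3] 22.11
0.78 0.757 0.1315 [ -2.7 -10.1   0. ] 22.39
0.84 0.817 0.1315 [ -2.8 -10.7  -0.7] 22.68
0.9 0.878 0.1315 [ -2.5 -10.2  -1.2] 22.96
0.96 0.938 0.1315 [-2.4 -9.  -1.2] 23.24
1.02 0.999 0.1315 [ -2.  -10.4  -0.2] 23.52
```

Run:
```python
from h import *
th=1.02
while th<1.95:
    th+=.06 if th<1.19 else .03
    p,q=at(A0+th);arm.move_linear(p,q,speed=.05)
    o=arm.get_obs();a,r=angle(o);f=fh(o,A0+th)
    print(round(th,2),round(a,3),round(r,4),f.round(1),round(o["clock"],2))
    if abs(f[1])>17.5 or np.abs(f).max()>25:break
cv2.imwrite("pics/t6.png",cv2.resize(arm.get_image("top")[90:240,190:360],None,fx=4,fy=4))
cv2.imwrite("pics/s6.png",cv2.resize(arm.get_image("scene")[140:290,150:340],None,fx=4,fy=4))
```

```text
1.08 1.059 0.1315 [ -2.2 -10.6  -1.4] 23.83
1.14 1.12 0.1315 [ -1.8 -10.3  -1.6] 24.14
1.2 1.18 0.1315 [ -2.1 -10.3  -1.8] 24.45
1.23 1.21 0.1315 [ -0.9 -10.2  -1.6] 24.7
1.26 1.239 0.1315 [ -3.  -11.3  -1.4] 24.95
1.29 1.269 0.1314 [ -2.  -12.3  -1.4] 25.2
1.32 1.298 0.1314 [ -1.5 -12.4  -2. ] 25.45
1.35 1.326 0.1315 [ -1.7 -13.7  -3.2] 25.7
1.38 1.355 0.1314 [ -1.1 -15.1  -2.9] 25.95
1.41 1.384 0.1315 [ -1.2 -15.   -4.3] 26.2
1.44 1.412 0.1314 [ -1.2 -17.1  -4.3] 26.45
1.47 1.442 0.1314 [ -1.  -17.7  -5.1] 26.7
```

View pics/t6.png

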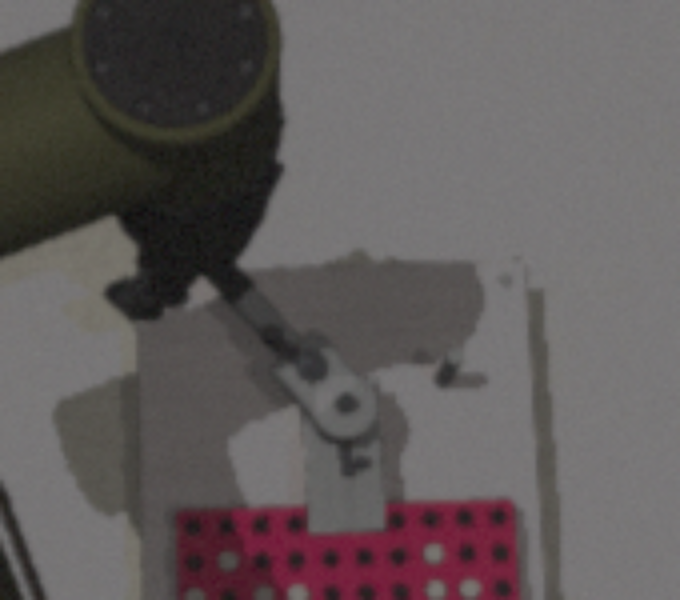

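View pics/s6.png

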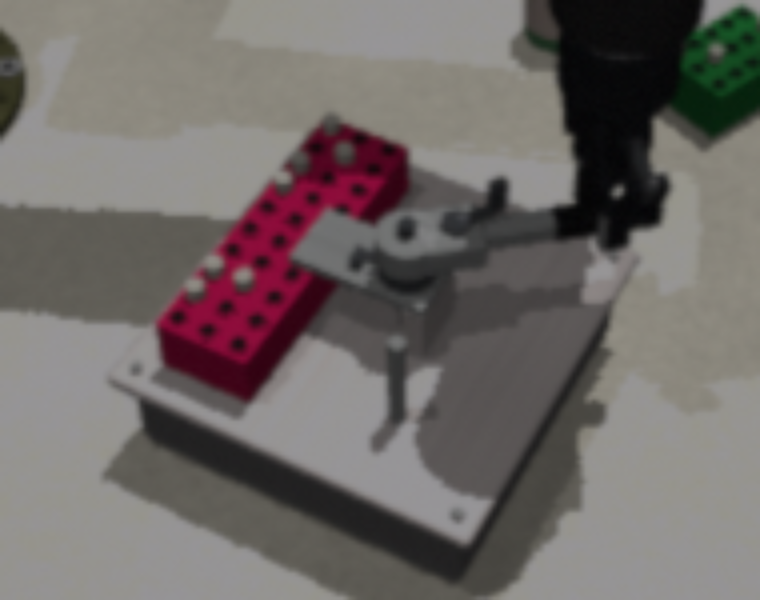

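The push climbed from about 10.3 to 17.7 N over 1.24–1.44 rad, and the nut's small arm has turned until it meets the pin (zoomed pixel about (350,455)). The nut is at its stop, so I'll swing back clockwise.

Run:
```python
from h import *
th=1.47
while th>-.085:
    th=max(th-.06,-.09)
    p,q=at(A0+th);arm.move_linear(p,q,speed=.06)
    o=arm.get_obs();a,r=angle(o);f=fh(o,A0+th)
    print(round(th,2),round(a,3),round(r,4),f.round(1),round(o["clock"],2))
    if abs(f[1])>18 or np.abs(f).max()>25:break
cv2.imwrite("pics/t7.png",cv2.resize(arm.get_image("top")[90:240,190:360],None,fx=4,fy=4))
```

```text
1.41 1.399 0.132 [-0.6 -9.1 -2.1] 27.08
1.35 1.353 0.1326 [ 0.7  0.5 -1. ] 27.37
1.29 1.293 0.1326 [-0.2 -0.7  0.6] 27.65
1.23 1.232 0.1325 [ 0.7 -0.7  0.7] 27.93
1.17 1.171 0.1325 [0.1 0.5 0.5] 28.22
1.11 1.112 0.1325 [0.5 1.  1. ] 28.5
1.05 1.053 0.1325 [-1.2  3.1  1.7] 28.78
0.99 0.994 0.1324 [-0.8  4.4  2.6] 29.07
0.93 0.935 0.1324 [-2.3  4.9  1.1] 29.35
0.87 0.875 0.1324 [-2.6  4.8  1.1] 29.63
0.81 0.815 0.1324 [-1.3  5.9  1.5] 29.92
0.75 0.756 0.1325 [-2.4  5.1  1.5] 30.2
0.69 0.697 0.1325 [-3.   4.5  1.5] 30.48
0.63 0.637 0.1325 [-2.   4.3  0.8] 30.77
0.57 0.578 0.1325 [-3.2  4.9  1.6] 31.05
0.51 0.518 0.1326 [-2.2  5.7  0. ] 31.33
0.45 0.459 0.1326 [-1.4  5.6  0.8] 31.62
0.39 0.4 0.1326 [-1.5  5.4  0.3] 31.9
0.33 0.34 0.1327 [-1.2  5.1  1.3] 32.18
0.27 0.281 0.1327 [-0.7  5.3 -0.2] 32.47
0.21 0.222 0.1327 [-1.5  6.   0.1] 32.75
0.15 0.162 0.1328 [0.  5.5 0.2] 33.03
0.09 0.103 0.1328 [-1.1  5.5 -0.4] 33.32
0.03 0.043 0.1329 [0.3 6.6 0.6] 33.6
-0.03 -0.017 0.1329 [ 0.8  6.2 -1. ] 33.88
-0.09 -0.077 0.133 [ 1.4  7.3 -1.4] 34.17
```

View pics/t7.png

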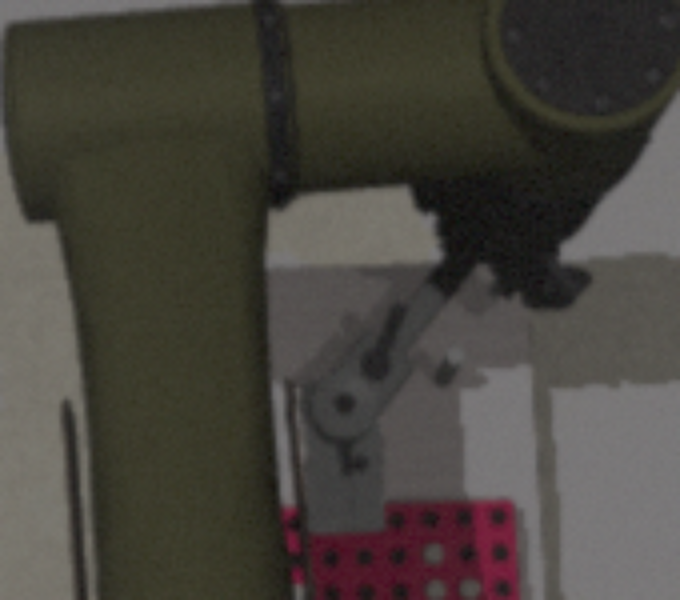

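The handle is back at its starting angle and the nut's arm is still at the pin. I'll centre the fingers off the grip, lift clear, and check with the camera.

Run:
```python
from h import *
p,q=at(A0-.005);arm.move_linear(p,q,speed=.04)
o=arm.get_obs();print(fh(o))
p[2]=.25;arm.move_linear(p,q,speed=.12)
arm.move_linear([*H(.07,0),.33],q,speed=.15)
arm.hold(.3)
c=arm.calibration("wrist");im=arm.get_image("wrist");cv2.imwrite("pics/w8.png",im)
z=cv2.resize(im,None,fx=4,fy=4)
_,piv,tab,_,_,gc,tc=model(N,A0,.26)
for Q in proj(c,tc): cv2.circle(z,tuple(int(v) for v in Q*4+1.5),3,(0,0,255),-1)
for Q in proj(c,gc+[[*piv,.181],[*N,.176]]): cv2.circle(z,tuple(int(v) for v in Q*4+1.5),3,(0,255,0),-1)
Q=proj(c,[[*piv,.181]])[0]*4;u,v=int(Q[0]),int(Q[1])
cv2.imwrite("pics/w8z.png",cv2.convertScaleAbs(z,alpha=1.5,beta=10)[max(0,v-420):v+180,max(0,u-300):u+300])
o=arm.get_obs();print(o["clock"],o["position"],o["wrist_force"])
cv2.imwrite("pics/t8.png",arm.get_image("top"))
```

```text
[ 0.52771844 -0.15608849 -0.01363479]
36.8333 [ 0.59344506 -0.08036282  0.32941344] [-0.24473223 -0.70715131 -0.86824721]
```

View pics/w8z.png

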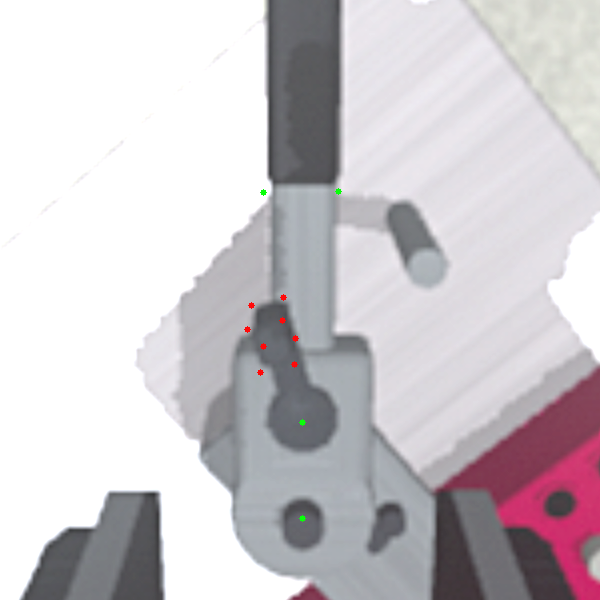

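View pics/t8.png

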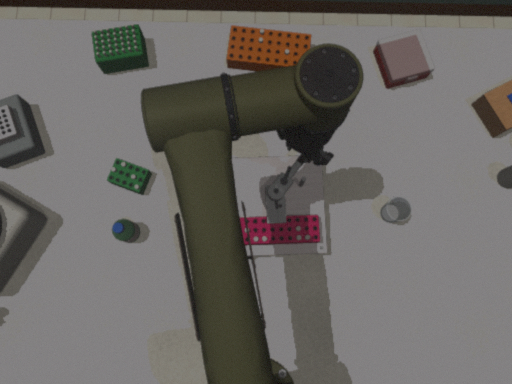

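The lever is on the loosening side, the nut's arm is at the pin, the handle is at its starting angle, and the bystanders are at the same pixels as at the start. The gripper is clear.

```bash
python3 -c "
from rig import arm
arm.finish_job();print(arm.get_obs()['clock'])"
```

```text
the job is handed in; nothing more can be done
the job is handed in; nothing more can be done
```

The rack's clamp nut is loosened, the ratchet is parked again with its lever on loosening, and the job was handed in at about 37 s of the 72 s allowed. No verdict was reported.

- **Lever:** I pushed the tab over with shut fingers in steps of 1 mm or less. It stalled where the positive stop was predicted, at about 13 N across and 14 N in total, under the 18 N limit. Close-up pictures before and after the swing show it on the loosening side.
- **Nut:** I straddled the grip and swung the handle about 1.4 rad counterclockwise. The push was steady near 10 N, then climbed to 17.7 N over the last 0.2 rad. The pictures show the nut's small arm against the pin, and still there after the return swing.
- **Handle:** It is back at its starting angle, within camera accuracy. By my post measurement that is about 0.25 rad from the park stop, against the 0.5 limit.
- **End state:** The gripper is well above everything, and the bottle, beaker and small rack are at the same pixels as at the start.

**Disagreement:** The forces were lower than stated: about 5 N free-wheeling and 10 N driving, against 10 and 14 N. The handle's travel and the picture of the nut's arm at the pin both support the nut being at its stop; I had no direct reading of the joint angles.

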